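# Load a moulding knife into a cutterhead

### The job

Take the long moulding knife out of the wooden rack and load it into the leaning pocket of the cutterhead: enter its thick foot from the open end of the pocket, slide it along until it is fully home against the stop flange, and let go. Leave the short knife standing in the rack as it is.

Things in the scene. Friction and masses are not known exactly. Their poses are not given: they have to be found in the camera images.
- long_knife: Loose bright steel plate, 110 mm long (its y), 8 mm thick (x -4 to 4), 64 mm tall, wavy edge on top; 0.46 kg. Flat grip faces from z = 12 to 56 mm. The lowest 12 mm is a one-sided foot that sticks out to x = +11 along the whole length; ends taper 1.5 mm over the last 6. Origin: underside, middle of plate length and thickness. Stands upright in a slot of the rack, axes as the rack's.
- short_knife: The other knife in the rack: same section and origin, but 70 mm long (y), with a stepped edge, 0.29 kg. It stands in the other slot and stays there.
- rack: Fixed beech block, 176 mm (x) by 150 mm (y) by 40 mm high, origin at the centre of its underside. Two slots along its y axis, open upward and at the ends, 20 mm wide, 24 mm deep (floor 16 mm above the bench), 80 mm apart (about x = -40 and +40 mm). The knives stand loosely in them, either one in either slot, their upper 40 mm above the wood.
- stand: Fixed grey setting stand, base 200 mm (x) by 235 mm (y) by 18 mm. Origin on the bench, below the middle of the cutterhead, which turns on an arbor along the stand's y axis, 125 mm above the bench. Bearing pedestal (to y = 127 mm, 190 mm high) at the +y end; the -y end is free. The arbor is locked by stiff friction (6 N m).
- drum (a point): Middle of the cutterhead on the arbor axis: aluminium drum, 140 mm in diameter, 130 mm long (y -65 to +65 mm), with one empty pocket along y, which leans 22 to 32 degrees from vertical towards the stand's -x side (the robot's side). Axes: y along the arbor, z out through the pocket. Free end at -y: only the arbor nut (27 mm radius, to y = -89) and arbor end (18 mm radius, to y = -101).
- flange (a point): Centre of the stop flange's face, 65 mm from the drum's middle along +y: a steel disc 168 mm in diameter, 10 mm thick, flat on the drum's end. It closes that end of the pocket; the knife's end butts on it.
- seat (a point): Point on the pocket's floor where the long knife's origin lies, within the play, when it is home; axes as the knife then has: y along the pocket to the flange (its face at y = +55 mm), z out of the pocket, x across. Drum surface at z = 36 mm. Neck x -6 to 6 mm; undercut for the foot to x = +12.7, up to z = 14.5 mm: no way in or out through the top. Play for the knife 1.7 mm in x, 2.5 mm in z.
- mouth (a point): Middle of the pocket's floor at its open end, 75 mm from the seat along -y, on the drum's free end face; axes as the seat. Over the first 7 mm all sides of the pocket flare outward by 2.5 mm. In the drum's frame the seat lies at (0, 10, 34) mm, the mouth at (0, -65, 34) mm.

How it is judged:
On the way, in this order (a step that is already met when the one before it is completed fails the run):
1. the long knife is lifted clear of the rack (height (world z) of long_knife above 0.055 m), for 0.1 s.
2. its foot has entered the pocket at the open end and is not yet home (y of long_knife in the frame of seat between -0.12 and -0.015 m and x of long_knife in the frame of seat between -0.005 and 0.005 m and z of long_knife in the frame of seat between -0.004 and 0.006 m and angle between the y axis of long_knife and the y axis of seat, either way round below 0.12 rad), for 0.05 s.
At the end, for the whole second after the job is handed in: The long knife lies at rest in the pocket, its end within 4 mm of the stop flange, foot down in the undercut (within 4 mm across, 5 mm in height, 0.15 rad), released; the short knife stands in its slot within 12 mm of where it was (y of long_knife in the frame of seat between -0.004 and 0.003 m and x of long_knife in the frame of seat between -0.004 and 0.004 m and z of long_knife in the frame of seat between -0.003 and 0.005 m and angle between the z axis of long_knife and the z axis of seat, either way round below 0.15 rad and angle between the y axis of long_knife and the y axis of seat, either way round below 0.06 rad and linear speed of long_knife below 0.01 m/s and distance of short_knife from where it was at the start of the episode below 0.012 m and angle between short_knife's own z axis and vertical below 0.2 rad); the robot touches nothing.
It fails at once if the short knife is knocked, moved or taken out (distance of short_knife from where it was at the start of the episode above 0.02 m or angle between short_knife's own z axis and vertical above 0.4 rad).
It also fails if it takes over 58 s, if anything falls off the work surface, if the arm or the gripper's body presses on something with over 40 N, if the wrist force passes 120 N, or if a joint passes its speed limit or range.

### The arm

A 7-joint arm with a two-finger parallel gripper is mounted at the origin on the work surface. World frame = base frame: x ahead of the robot, y to its left, z up, the work surface at z = 0. Lengths are in m, angles in rad, forces in N, time in s.
With the tool pointing down it reaches from about 0.4 to 0.85 m from the base axis. Payload 10.4 kg.
Tool frame: the origin (TCP) lies between the finger pads; the fingertips stand 22 mm ahead of it and the grasp point (between the pads) lies 3 mm ahead of it (r.nose_length is the distance from the TCP to the fingertips, in m); z points along the fingers, y is the line along which they close (so a half turn about z gives the same grasp; the last joint's range is limited). The gripper opens to 87 mm and grips with 3 to 60 N. Pads are 19 mm wide; open, the fingers measure 117 mm over their backs; the gripper's body (75 mm by 190 mm) begins 51 mm behind the grasp point.
Start: joints at [-1.191, 0.332, -0.065, 1.46, 0.022, 1.35, -0.088], TCP at [0.245, 0.575, 0.211] pointing down, gripper open.
Joint ranges: [-2.6, 2.6], [-0.5, 2.12], [-1.47, 1.34], [0.16, 2.42], [-1.27, 4.41], [0.06, 2.06], [-2.6, 2.6]. Speed limits (rad/s): [2.22, 2.22, 2.79, 2.79, 3.14, 3.14, 3.14].

### API

Orientations are given as a unit quaternion [x, y, z, w].
In Python, from bench import readout, cams, r gives the robot as it stands. The module is installed in compiled form; this text tells all that it offers.
- The arm moves only by the tool step_arm, never from a script. Its argument "deltas" is a list that holds one entry, the list of rows, each a list of 7 numbers: the turn, a rotation vector about the tool's x, y, z in rad, then the shift along the tool's x, y, z in m, then the opening in per cent of the stroke, from 0 (shut) to 100 (fully open). A call has 1 to 20 rows; each row is the pose to reach, as a shift and turn from the pose commanded when the call began, along the tool's axes at that moment; what a row does not reach only later rows make up. A row lasts 1/8 s, in which the tool goes at most 62.5 mm and 10.7 degrees, less where a joint would pass 70% of its speed; a pose out of reach is approached as far as the arm can. A call with a gripper value outside its range is refused whole. The fingers move at their own pace and stop on an object; "squeeze" is the grip in N (left out, the last holds). Time passes only in rows, so rows that repeat a pose let the fingers close. It gives the time, the measured TCP pose, the force, the opening and the grip force at its end, in the units of the state.
- readout.read_state(): the state, without advancing time (a new reading comes with each control period).
- cams.camera(name): name is "scene" or "top"; returns a dict with "img" (480x640x3 uint8, red, green, blue), "fx", "fy", "cx", "cy" (pixels), "k1" (the pictures are not rectified: a ray, as slopes to the right and down, at radius r is drawn at 1 + k1 r^2 times it, then the intrinsics apply), "origin" and "rotation" of the camera in the world. Camera axes: x right, y up, looking along -z (the intrinsics and any distortion apply to the point x, -y, -z); pixel columns grow to the right and rows downward; lengths in m; the calibration is good to about 2 mm. A picture is of the moment at which its call begins. There is no depth.
- r.close_job(): hands the job in; it is judged then, once.
The state is a dict: "time": time; "joint_positions": joint angles; "joint_vel": joint speeds; "joint_torque": joint torques, N m; "ee_pos": TCP position; "eef_rot": TCP orientation; "ft_force": force on the tool from outside, world axes, zero at the start; "torque": the same for the moment, N m; "width": finger opening in m; "grip_force": force on a finger pad.
Only numpy, scipy, OpenCV 4.12 (cv2) and the standard library are available. Lean on these libraries where they do the work, as an engineer would, in place of code of your own. Each camera call takes 0.05 s, during which the arm holds its last target. There are 200 camera calls.

## Working session

There is one attempt and no reset: what is moved stays moved. The work goes in short steps, Python scripts to look and compute and a tool call to move; the robot and the scene stay as the last step left them, time stands still between calls to the robot, and variables do not carry over. Pictures are saved under pics/ and viewed, at most 10 in all, crops included, and the job is handed in when it is done.

Besides the shell and the picture viewer there is one more tool, called after ">>>" as name([rows], argument=value, ...), one row to a line, values as JSON. step_arm: Moves the arm, as the interface text tells. Its arguments: {"type":"object","properties":{"deltas":{"type":"array"},"squeeze":{"type":"number"}},"required":["deltas"]}

```bash
mkdir -p pics; cat > h.py <<'E'
import numpy as np, cv2
from bench import readout, cams, r
from scipy.spatial.transform import Rotation as R
def shot(n,f):
    c=cams.camera(n); cv2.imwrite('pics/'+f,c['img'][:,:,::-1]); 
    np.savez('pics/'+f+'.npz',**{k:np.array(v) for k,v in c.items()}); return c
def load(f): return dict(np.load('pics/'+f+'.npz'))
def rot(c):
    m=np.array(c['rotation']); return m if m.shape==(3,3) else R.from_quat(m).as_matrix()
def K(c): return np.array([[c['fx'],0,c['cx']],[0,c['fy'],c['cy']],[0,0,1.]],float)
def proj(c,P):
    p=(np.atleast_2d(P)-c['origin'])@rot(c); p=p*[1,-1,-1]
    return cv2.projectPoints(p[:,None],np.zeros(3),np.zeros(3),K(c),np.array([float(c['k1']),0,0,0]))[0][:,0]
def ray(c,uv):
    u=cv2.undistortPoints(np.array(uv,float).reshape(-1,1,2),K(c),np.array([float(c['k1']),0,0,0]))[:,0]
    d=np.c_[u[:,0],-u[:,1],-np.ones(len(u))]@rot(c).T; return d/np.linalg.norm(d,axis=1)[:,None]
def onz(c,uv,z):
    d=ray(c,uv); o=np.array(c['origin']); return o+d*((z-o[2])/d[:,2])[:,None]
E
python3 -c "
from h import *
for n in ('scene','top'):
    c=shot(n,n+'0.png'); print(n,c['origin'],c['rotation'],c['fx'],c['k1'])
print(readout.read_state())"
```

```text
scene [0.55682567 0.30281138 1.00677419] [-0.02495758  0.16787193  0.97766643 -0.12395354] 546.7164584350506 -0.009778135002629246
top [ 0.53825506 -0.00992771  1.0822806 ] [ 0.0364035  -0.02804389 -0.6975859   0.71502604] 552.5424230802357 -0.01713822635411056
{'time': 0.1, 'joint_positions': array([-1.1906465 ,  0.33278362, -0.0646904 ,  1.46084496,  0.02154781,
        1.34989848, -0.08852438]), 'joint_vel': array([-0.00096039, -0.00160636, -0.00140604, -0.00149529, -0.00023341,
        0.00042963, -0.00114618]), 'joint_torque': array([ 2.17263798e-03, -6.24546146e+01,  2.51955155e-02, -3.90719354e+01,
       -6.14188006e-02,  3.66658357e-02,  7.74237446e-05]), 'ee_pos': array([0.24482077, 0.57466722, 0.21015502]), 'eef_rot': array([ 2.00029334e-01,  9.79789712e-01, -6.09390907e-04, -1.20048841e-04]), 'ft_force': array([-0.38439183, -1.01572328, -0.10567774]), 'torque': array([-0.00615907, -0.03141358, -0.0189938 ]), 'grip_force': 0.0, 'width': 0.0874004340264522}
```

View pics/scene0.png

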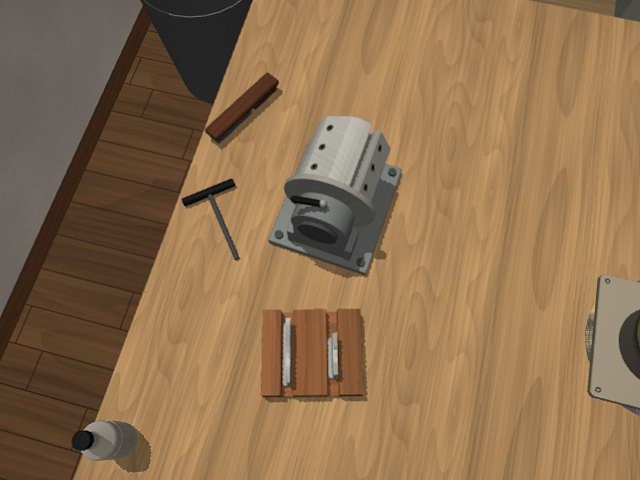

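View pics/top0.png

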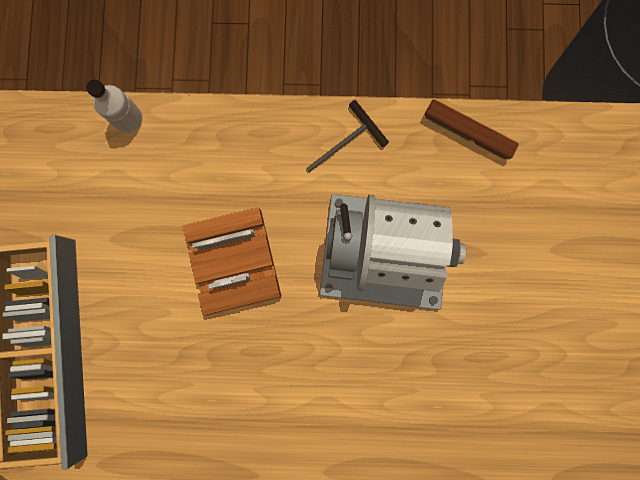

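```bash
python3 -c "
from h import *
a=cv2.imread('pics/top0.png'); b=cv2.imread('pics/scene0.png')
def crop(i,x,y,w,h,s): return cv2.resize(i[y:y+h,x:x+w],None,fx=s,fy=s,interpolation=cv2.INTER_CUBIC)
# rack: top crop origin(175,200) ; scene crop origin (255,300); scale 3.5/4
cv2.imwrite('pics/c1.png',np.vstack([np.hstack([crop(a,175,200,114,125,3.5)[:400,:399],crop(b,255,300,114,107,3.5)[:400,:399] if 0 else cv2.copyMakeBorder(crop(b,255,300,114,107,3.5),0,63,0,0,cv2.BORDER_CONSTANT)[:400,:399]])]))
cv2.imwrite('pics/c2.png',crop(a,312,185,160,130,5)[:600])
cv2.imwrite('pics/c3.png',crop(b,262,110,150,165,3.6)[:600])
for f in ('c1','c2','c3'): print(cv2.imread('pics/%s.png'%f).shape)
"
```

```text
(400, 798, 3)
(600, 800, 3)
(594, 540, 3)
```

View pics/c1.png

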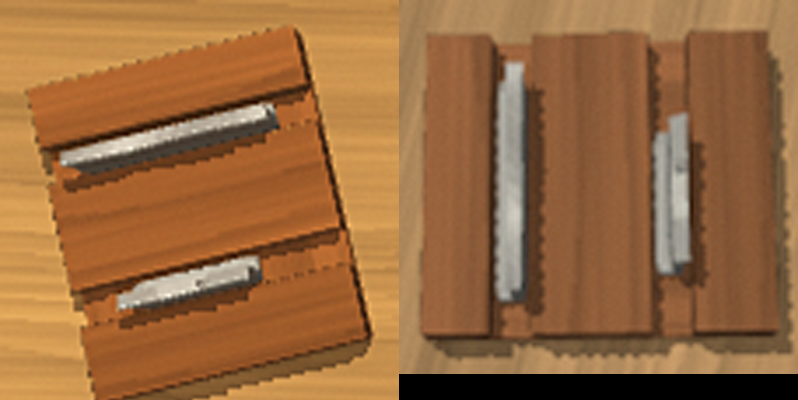

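View pics/c2.png

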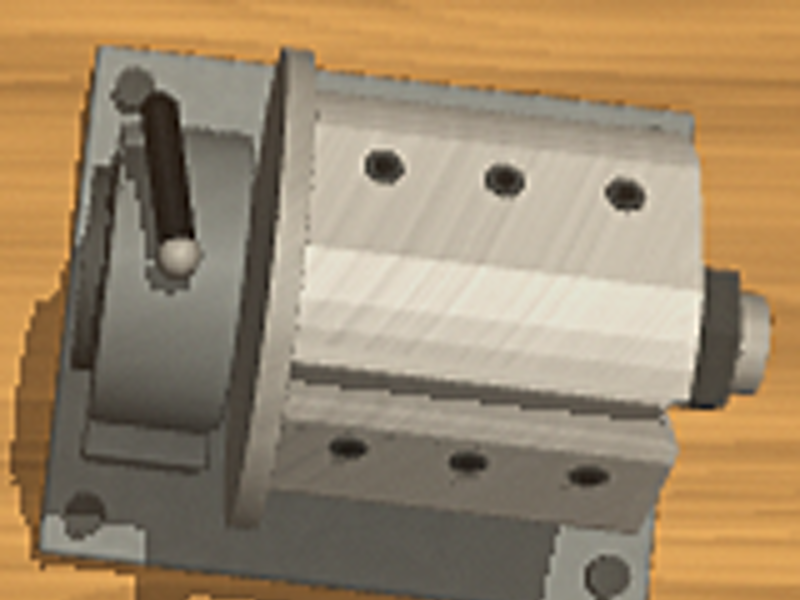

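View pics/c3.png

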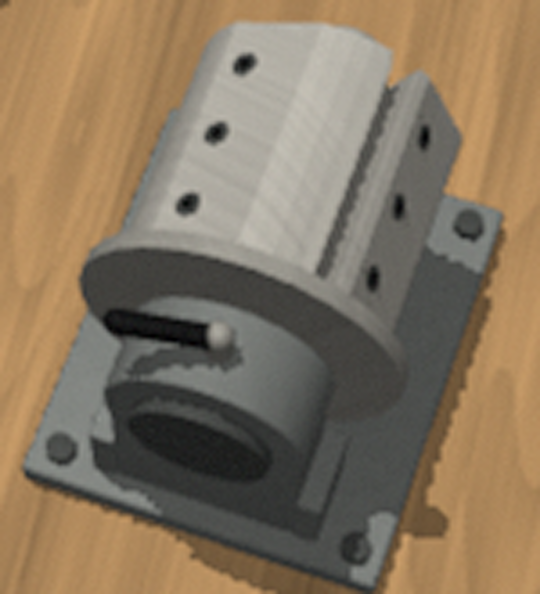

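```bash
cat > fit.py <<'E'
from h import *
from scipy.optimize import least_squares
T=load('top0.png'); S=load('scene0.png')
cp=lambda p,ox,oy,s:(np.array(p,float)+.5)/s-.5+[ox,oy]
def place(p,x,y,a):
    P=np.array(p,float); c,s=np.cos(a),np.sin(a); return np.c_[x+c*P[:,0]-s*P[:,1],y+s*P[:,0]+c*P[:,1],P[:,2]]
# rack: top corners
rk=np.array([[.088,.075,.04],[.088,-.075,.04],[-.088,-.075,.04],[-.088,.075,.04]])
rt=cp([[27,92],[297,27],[370,337],[97,400]],175,200,3.5)
rs=cp([[423-399,335],[427-399,33],[768-399,32],[779-399,333]],255,300,3.5)
f=lambda q:np.r_[(proj(T,place(rk,*q))-rt).ravel(),(proj(S,place(rk,*q))-rs).ravel()]
s=least_squares(f,[.53,.15,.2],loss='soft_l1'); print('rack',s.x,np.round(s.fun,1))
# stand
th=np.linspace(0,2*np.pi,181)
circ=lambda R_,y:np.c_[R_*np.cos(th),0*th+y,.125+R_*np.sin(th)]
c2=lambda p:cp(p,312,185,5); c3=lambda p:cp(p,262,110,3.6)
def g(q):
    x,y,a,b=q; e=[]
    B=[[.1,b,.018],[.1,b-.235,.018],[-.1,b,.018]]
    e+=list((proj(T,place(B,x,y,a))-c2([[98,46],[692,113],[40,553]])).ravel())
    B=[[.1,b,.018],[-.1,b,.018],[-.1,b-.235,.018]]
    e+=list((proj(S,place(B,x,y,a))-c3([[27,466],[370,585],[502,212]])).ravel())
    p=proj(T,place(circ(.018,-.101),x,y,a)); e+=[p[:,0].max()-c2([[770,0]])[0,0]]
    p=proj(T,place(circ(.027,-.089),x,y,a)); e+=[p[:,1].min()-c2([[0,270]])[0,1],p[:,1].max()-c2([[0,408]])[0,1]]
    p=proj(T,place(circ(.084,.065),x,y,a)); e+=[p[:,1].min()-c2([[0,52]])[0,1],p[:,1].max()-c2([[0,527]])[0,1]]
    p=proj(S,place(circ(.084,.075),x,y,a)); e+=[p[:,0].min()-c3([[82,0]])[0,0]]
    p=proj(S,place(np.r_[circ(.084,.075),circ(.084,.065)],x,y,a)); e+=[p[:,0].max()-c3([[408,0]])[0,0]]
    return np.array(e)
s2=least_squares(g,[.53,-.12,-.1,.11],loss='soft_l1'); print('stand',s2.x,np.round(s2.fun,1))
np.save('pose.npy',np.r_[s.x,s2.x])
if __name__=='__main__':
    x,y,a,_=s2.x
    for lean in np.radians([22,27,32]):
        L=[]
        for px in (-.006,.006):
            for py in (-.065,.065):
                z=.07; L.append([px*np.cos(lean)-z*np.sin(lean),py,.125+z*np.cos(lean)+px*np.sin(lean)])
        P=place(L,x,y,a)
        print(np.degrees(lean)); print(np.round((proj(T,P)-[312,185])*5).tolist(),np.round((proj(S,P)-[262,110])*3.6).tolist())
    X,Y,A=s.x
    for k in range(2):
      h={0:.055,1:.035}[k]; sx=(.04,-.04)[k]
      P=place([[sx,h,.08],[sx,-h,.08]],X,Y,A)
      print('knife top ends c1:',np.round((proj(T,P)-[175,200])*3.5).tolist(),np.round((proj(S,P)-[255,300])*3.5+[399,0]).tolist())
E
python3 fit.py
```

```text
rack [0.60809965 0.16634344 0.26201114] [-0.4 -1.5 -1.1 -1.3 -0.9 -0.  -0.5  0.7 -0.4 -0.4  0.6 -0.1  0.8 -0.8
  0.7 -0.8]
stand [ 0.63307258 -0.1506421  -0.09276687  0.13913137] [-0.3 -0.9  0.9 -0.5 -0.7 -0.3 -1.   0.   2.5  0.6  2.  -1.  -0.1 -1.5
  1.8 -0.9  0.3 -0.2  1.5]
22.0
[[682.0, 410.0], [283.0, 363.0], [688.0, 375.0], [287.0, 328.0]] [[403.0, 53.0], [315.0, 286.0], [381.0, 41.0], [293.0, 274.0]]
27.0
[[678.0, 427.0], [280.0, 380.0], [685.0, 393.0], [285.0, 346.0]] [[413.0, 60.0], [326.0, 292.0], [392.0, 47.0], [305.0, 280.0]]
32.0
[[674.0, 443.0], [277.0, 396.0], [682.0, 411.0], [282.0, 364.0]] [[422.0, 67.0], [336.0, 299.0], [403.0, 53.0], [316.0, 286.0]]
knife top ends c1: [[62.0, 155.0], [267.0, 105.0]] [[514.0, 281.0], [516.0, 52.0]]
knife top ends c1: [[132.0, 295.0], [264.0, 263.0]] [[683.0, 237.0], [680.0, 91.0]]
```

```bash
cat > ov.py <<'E'
from fit import *
x,y,a,_=s2.x
def lips(lean,py):
    L=[]
    for px in (-.006,.006):
        for yy in py:
            z=.07; L.append([px*np.cos(lean)-z*np.sin(lean),yy,.125+z*np.cos(lean)+px*np.sin(lean)])
    return place(L,x,y,a)
def crop(f,c,ox,oy,w,h):
    i=cv2.resize(cv2.imread(f)[oy:oy+h,ox:ox+w],None,fx=8,fy=8,interpolation=cv2.INTER_CUBIC)
    for d,col in ((27,(0,200,0)),(32,(0,0,255))):
        for p in (proj(c,lips(np.radians(d),np.linspace(-.065,.065,5)))-[ox,oy]+.5)*8:
            cv2.circle(i,tuple(int(v) for v in np.round(p)),2,col,-1)
    return i
A=crop('pics/top0.png',T,360,245,100,37); B=crop('pics/scene0.png',S,342,110,50,82)
B=cv2.rotate(B,cv2.ROTATE_90_CLOCKWISE)[:300]
B=cv2.copyMakeBorder(B,0,0,0,800-B.shape[1],cv2.BORDER_CONSTANT)
cv2.imwrite('pics/c4.png',np.vstack([A,B]))
E
python3 ov.py
```

```text
rack [0.60809965 0.16634344 0.26201114] [-0.4 -1.5 -1.1 -1.3 -0.9 -0.  -0.5  0.7 -0.4 -0.4  0.6 -0.1  0.8 -0.8
  0.7 -0.8]
stand [ 0.63307258 -0.1506421  -0.09276687  0.13913137] [-0.3 -0.9  0.9 -0.5 -0.7 -0.3 -1.   0.   2.5  0.6  2.  -1.  -0.1 -1.5
  1.8 -0.9  0.3 -0.2  1.5]
```

View pics/c4.png

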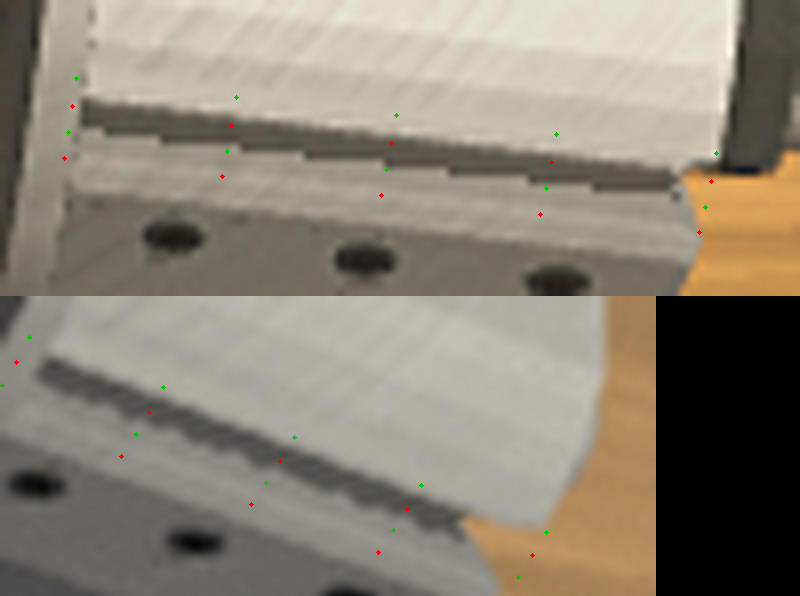

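```bash
cat > g.py <<'E'
from h import *
q=np.load('pose.npy')
def zrot(a): return R.from_euler('z',a)
def rackpose(p): return R.from_euler('z',q[2]), np.array([q[0],q[1],0])+zrot(q[2]).apply(p)
def seatpose(lean=np.radians(29.7)):
    Rs=zrot(q[5])*R.from_euler('y',-lean); return Rs, np.array([q[3],q[4],.125])+Rs.apply([0,.010,.034])
# tool rotation for a knife rotation: z=-knife z, y=+knife x
TK=R.from_matrix(np.array([[0,1,0],[1,0,0],[0,0,-1.]]))  # columns: tool axes in knife frame (x=ky,y=kx,z=-kz)
def show(pos,Rt):
    s=readout.read_state(); R0=R.from_quat(s['eef_rot'])
    rv=(R0.inv()*Rt).as_rotvec(); d=R0.inv().apply(np.array(pos)-s['ee_pos'])
    print('t',s['time'],'F',np.round(s['ft_force'],1),'j',np.round(s['joint_positions'],2),'row',np.round(rv,4).tolist(),np.round(d,4).tolist(),'rows>=',max(np.linalg.norm(rv)/.186,np.linalg.norm(d)/.0625))
E
python3 -c "
from g import *
Rk,p=rackpose([.04,0,.19]); print(p,Rk.as_matrix()); show(p,Rk*TK); print(seatpose()[1])"
```

```text
[0.64673449 0.17670439 0.19      ] [[ 0.965871   -0.25902358  0.        ]
 [ 0.25902358  0.965871    0.        ]
 [ 0.          0.          1.        ]]
t 0.1 F [-0.4 -1.  -0.1] j [-1.19  0.33 -0.06  1.46  0.02  1.35 -0.09] row [-0.0012, 0.0006, 0.906] [-0.5257, -0.2086, 0.0204] rows>= 9.055424404566786
[ 0.61722576 -0.13912463  0.15453347]
```

>>> step_arm([
  [[0,0,0.906,-0.526,-0.209,0.02,100],[0,0,0.906,-0.526,-0.209,0.02,100],[0,0,0.906,-0.526,-0.209,0.02,100],[0,0,0.906,-0.526,-0.209,0.02,100],[0,0,0.906,-0.526,-0.209,0.02,100],[0,0,0.906,-0.526,-0.209,0.02,80],[0,0,0.906,-0.526,-0.209,0.02,80],[0,0,0.906,-0.526,-0.209,0.02,80],[0,0,0.906,-0.526,-0.209,0.02,80],[0,0,0.906,-0.526,-0.209,0.02,80],[0,0,0.906,-0.526,-0.209,0.02,80],[0,0,0.906,-0.526,-0.209,0.02,80]],
], squeeze=50)

```text
time: 1.6
ee_pos: [0.6461, 0.1784, 0.1908]
eef_rot: [0.608, 0.794, 0.0, -0.001]
ft_force: [-0.5, 0.6, 0.6]
width: 0.0698
grip_force: 0.0
```

```bash
python3 -c "
from g import *
Rk,p=rackpose([.04,0,.079]); show(p,Rk*TK)
a=shot('top','top1.png')['img'][:,:,::-1]; b=shot('scene','sc1.png')['img'][:,:,::-1]
f=lambda i,x,y,w,h,s: cv2.resize(i[y:y+h,x:x+w],None,fx=s,fy=s,interpolation=cv2.INTER_CUBIC)
cv2.imwrite('pics/c5.png',np.hstack([f(a,165,180,130,150,3),f(b,230,290,130,150,3)]))
"
```

```text
t 1.6 F [-0.5  0.6  0.6] j [-0.57  0.45  0.33  1.37 -0.15  1.34  0.03] row [-0.0003, -0.001, 0.0024] [-0.0019, 0.0002, 0.1118] rows>= 1.7884107577416297
```

View pics/c5.png

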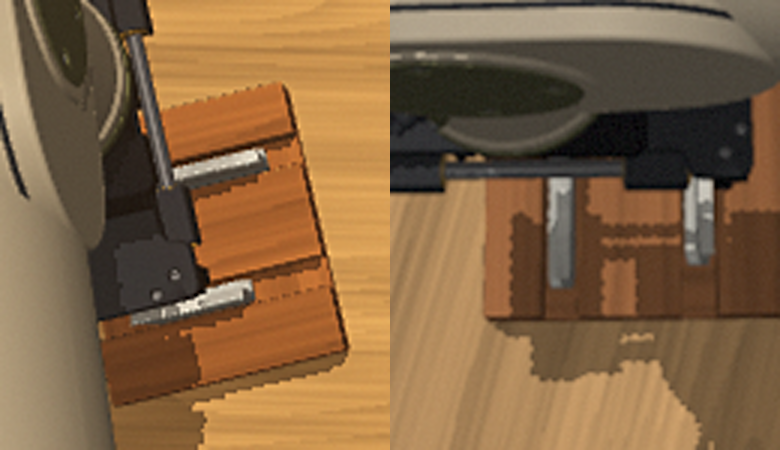

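>>> step_arm([
  [[0,0,0.002,-0.002,0,0.05,70],[0,0,0.002,-0.002,0,0.09,70],[0,0,0.002,-0.002,0,0.112,70],[0,0,0.002,-0.002,0,0.112,70],[0,0,0.002,-0.002,0,0.112,70]],
])

```text
time: 2.33
ee_pos: [0.648, 0.1753, 0.0803]
eef_rot: [0.609, 0.793, 0.001, 0.0]
ft_force: [0.8, -0.5, -0.1]
width: 0.0607
grip_force: 0.0
```

>>> step_arm([
  [[0,0,0,0,0,0,0],[0,0,0,0,0,0,0],[0,0,0,0,0,0,0],[0,0,0,0,0,0,0],[0,0,0,0,0,0,0],[0,0,0,0,0,0,0],[0,0,0,0,0,0,0],[0,0,0,0,0,0,0]],
], squeeze=25)

```text
time: 3.32
ee_pos: [0.6475, 0.1746, 0.0788]
eef_rot: [0.609, 0.793, 0.0, -0.0]
ft_force: [-0.7, -0.2, 0.2]
width: 0.0001
grip_force: 0.0
```

```bash
python3 -c "
from g import *
a=shot('top','top2.png')['img'][:,:,::-1]; b=shot('scene','sc2.png')['img'][:,:,::-1]
T=load('top2.png');S=load('sc2.png')
s=readout.read_state(); tip=R.from_quat(s['eef_rot']).apply([0,0,.022])+s['ee_pos']; print(tip,proj(T,tip),proj(S,tip),s['width'])
f=lambda i,x,y,w,h,s: cv2.resize(i[y:y+h,x:x+w],None,fx=s,fy=s,interpolation=cv2.INTER_CUBIC)
cv2.imwrite('pics/c6.png',np.hstack([f(a,165,180,130,150,3),f(b,230,270,130,150,3)]))
"
```

```text
[0.64752332 0.1746266  0.05685714] [[225.26667672 238.16074317]] [[288.83936827 347.82281797]] 0.0006810344760122629
```

View pics/c6.png

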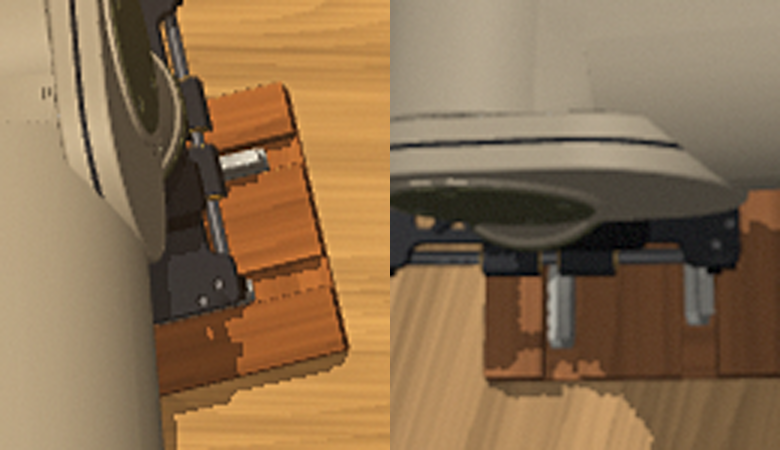

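```bash
python3 -c "
from fit import *
print(r.nose_length)
def tri(pt,ps):
    o1,o2=T['origin'],S['origin'];d1=ray(T,[pt])[0];d2=ray(S,[ps])[0]
    A=np.c_[d1,-d2]; t=np.linalg.lstsq(A,o2-o1,rcond=None)[0]
    a,b=o1+t[0]*d1,o2+t[1]*d2; return np.round((a+b)/2,4),np.round(np.linalg.norm(a-b),4)
k=lambda p:cp(p,175,200,3.5); m=lambda p:cp([[p[0]-399,p[1]]],255,300,3.5)[0]
print('long -y',tri(k([[270,108]])[0],m([515,63])),'+y',tri(k([[62,157]])[0],m([511,292])))
print('short -y',tri(k([[256,260]])[0],m([681,113])),'+y',tri(k([[122,296]])[0],m([682,262])))
print('rack',tri(rt[0],rs[0]),tri(rt[1],rs[1]),tri(rt[2],rs[2]),tri(rt[3],rs[3]))
"
```

```text
rack [0.60809965 0.16634344 0.26201114] [-0.4 -1.5 -1.1 -1.3 -0.9 -0.  -0.5  0.7 -0.4 -0.4  0.6 -0.1  0.8 -0.8
  0.7 -0.8]
stand [ 0.63307258 -0.1506421  -0.09276687  0.13913137] [-0.3 -0.9  0.9 -0.5 -0.7 -0.3 -1.   0.   2.5  0.6  2.  -1.  -0.1 -1.5
  1.8 -0.9  0.3 -0.2  1.5]
0.022
long -y (array([0.6628, 0.1249, 0.0609]), np.float64(0.0004)) +y (array([0.6338, 0.2335, 0.0667]), np.float64(0.0012))
short -y (array([0.5789, 0.1291, 0.0646]), np.float64(0.005)) +y (array([0.5596, 0.1991, 0.0644]), np.float64(0.0021))
rack (array([0.6724, 0.2619, 0.0356]), np.float64(0.0019)) (array([0.7132, 0.1156, 0.0312]), np.float64(0.0033)) (array([0.543 , 0.0703, 0.0285]), np.float64(0.0009)) (array([0.5045, 0.2169, 0.032 ]), np.float64(0.0007))
```

>>> step_arm([
  [[0,0,0,0,0,-0.005,0],[0,0,0,0,0,-0.01,0],[0,0,0,0,0,-0.01,0],[0,0,0,0,0,-0.01,0]],
])

```text
time: 3.92
ee_pos: [0.6475, 0.1746, 0.0889]
eef_rot: [0.609, 0.793, 0.0, -0.0]
ft_force: [0.5, 0.5, -0.4]
width: 0.0006
grip_force: 0.0
```

>>> step_arm([
  [[0,0,0,0,0,-0.06,0],[0,0,0,0,0,-0.1,0],[0,0,0,0.06,0,-0.1,0],[0,0,0,0.12,0,-0.1,0],[0,0,0,0.18,0,-0.1,0],[0,0,0,0.24,0,-0.1,0],[0,0,0,0.24,0,-0.1,0],[0,0,0,0.24,0,-0.1,0]],
])

```text
time: 4.92
ee_pos: [0.586, 0.4059, 0.1885]
eef_rot: [0.61, 0.793, -0.0, 0.0]
ft_force: [1.4, -0.9, -0.1]
width: 0.0007
grip_force: 0.0
```

```bash
python3 -c "
from g import *
a=shot('top','top3.png')['img'][:,:,::-1].copy(); b=shot('scene','sc3.png')['img'][:,:,::-1].copy()
T=load('top3.png');S=load('sc3.png')
s=readout.read_state(); tip=R.from_quat(s['eef_rot']).apply([0,0,.022])+s['ee_pos']; t,u=proj(T,tip)[0],proj(S,tip)[0]; print(tip,t,u,s['width'])
for i,f in ((a,'top0.png'),(b,'scene0.png')):
    o=cv2.imread('pics/'+f); x,y,w,h=(175,200,114,125) if i is a else (255,300,114,107)
    d=np.abs(i.astype(int)-o).sum(2)[y:y+h,x:x+w]>90; print(d.sum()); yy,xx=np.nonzero(d); print(np.c_[xx+x,yy+y].mean(0) if len(xx) else '')
cv2.circle(a,tuple(int(v) for v in t),1,(0,0,255),-1);cv2.circle(b,tuple(int(v) for v in u),1,(0,0,255),-1)
f=lambda i,x,y,w,h,s: cv2.resize(i[y:y+h,x:x+w],None,fx=s,fy=s,interpolation=cv2.INTER_CUBIC)
x0=max(0,int(t[0])-60)
cv2.imwrite('pics/c7.png',np.vstack([f(a,x0,170,260,150,3)[:300] if 0 else f(a,x0,175,260,140,2)[:280],f(b,max(0,int(u[0])-130),max(0,min(320,int(u[1])-70)),260,150,2)]))
print(x0)
"
```

```text
[0.58681621 0.40459979 0.16695653] [ 75.39722713 263.72534341] [282.32715227 506.77243195] 0.0006234107078638158
0

0

15
```

View pics/c7.png

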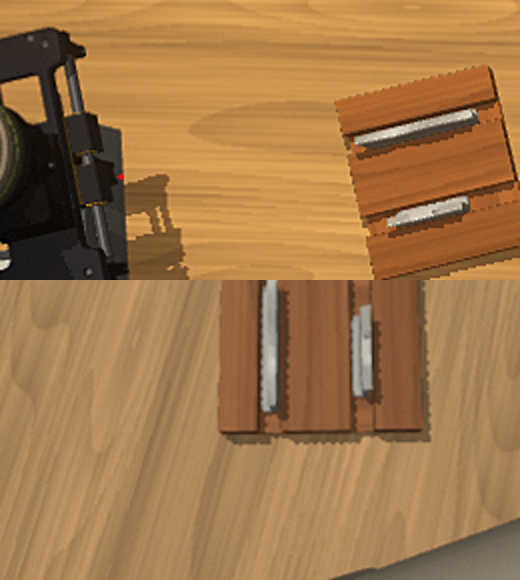

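```bash
python3 -c "
from g import *
Rk,p=rackpose([0,0,.11]); show(p,Rk*TK)"
```

```text
t 5.025 F [-0.1 -0.8  0.9] j [-0.84  0.55  0.27  1.23 -0.14  1.38 -0.33] row [0.0003, 0.0008, -0.0044] [-0.2358, -0.0401, 0.0791] rows>= 4.030645345165857
```

>>> step_arm([
  [[0,0,0,-0.06,-0.01,0,0],[0,0,0,-0.12,-0.02,0,0],[0,0,0,-0.18,-0.03,0,0],[0,0,0,-0.236,-0.04,0,0],[0,0,0,-0.236,-0.04,0.04,0],[0,0,0,-0.236,-0.04,0.08,0],[0,0,0,-0.236,-0.04,0.1,0],[0,0,0,-0.236,-0.04,0.11,0],[0,0,0,-0.236,-0.04,0.115,0],[0,0,0,-0.236,-0.04,0.115,0]],
])

```text
time: 6.28
ee_pos: [0.6083, 0.1684, 0.0746]
eef_rot: [0.609, 0.793, 0.0, 0.0]
ft_force: [0.3, -1.0, 0.7]
width: 0.0002
grip_force: 0.0
```

>>> step_arm([
  [[0,0,0,0,0,0.002,0],[0,0,0,0,0,0.004,0],[0,0,0,0,0,0.006,0],[0,0,0,0,0,0.008,0]],
])

```text
time: 6.78
ee_pos: [0.6078, 0.1682, 0.0658]
eef_rot: [0.609, 0.793, 0.0, -0.0]
ft_force: [0.1, 0.4, 0.4]
width: 0.0004
grip_force: 0.0
```

>>> step_arm([
  [[0,0,0,0,0,0.002,0],[0,0,0,0,0,0.004,0],[0,0,0,0,0,0.005,0],[0,0,0,0,0,0.005,0]],
])

```text
time: 7.28
ee_pos: [0.6077, 0.1682, 0.0607]
eef_rot: [0.609, 0.793, -0.0, -0.0]
ft_force: [-0.4, 0.3, -0.0]
width: 0.0006
grip_force: 0.0
```

>>> step_arm([
  [[0,0,0,0,0,0.001,0],[0,0,0,0,0,0.002,0],[0,0,0,0,0,0.003,0]],
])

```text
time: 7.65
ee_pos: [0.6078, 0.1682, 0.0578]
eef_rot: [0.609, 0.793, 0.0, -0.0]
ft_force: [-0.4, 0.1, -0.2]
width: 0.0001
grip_force: 0.0
```

>>> step_arm([
  [[0,0,0,0,0,0.001,0],[0,0,0,0,0,0.002,0],[0,0,0,0,0,0.003,0]],
])

```text
time: 8.02
ee_pos: [0.6078, 0.1682, 0.0548]
eef_rot: [0.609, 0.793, 0.0, -0.0]
ft_force: [0.3, 0.5, 0.2]
width: 0.0006
grip_force: 0.0
```

>>> step_arm([
  [[0,0,0,0,0,0.002,0],[0,0,0,0,0,0.004,0],[0,0,0,0,0,0.005,0],[0,0,0,0,0,0.005,0]],
])

```text
time: 8.52
ee_pos: [0.6077, 0.1682, 0.0497]
eef_rot: [0.609, 0.793, -0.0, -0.0]
ft_force: [0.6, 0.2, 0.3]
width: 0.0007
grip_force: 0.0
```

>>> step_arm([
  [[0,0,0,0,0,0.002,0],[0,0,0,0,0,0.003,0],[0,0,0,0,0,0.003,0]],
])

```text
time: 8.9
ee_pos: [0.6077, 0.1682, 0.0467]
eef_rot: [0.609, 0.793, -0.0, -0.0]
ft_force: [0.1, 0.1, 0.1]
width: 0.0005
grip_force: 0.0
```

>>> step_arm([
  [[0,0,0,0,0,0.002,0],[0,0,0,0,0,0.003,0],[0,0,0,0,0,0.003,0]],
])

```text
time: 9.28
ee_pos: [0.6077, 0.1682, 0.0437]
eef_rot: [0.609, 0.793, -0.0, -0.0]
ft_force: [0.3, 0.2, 0.5]
width: 0.0006
grip_force: 0.0
```

>>> step_arm([
  [[0,0,0,0,0,0.002,0],[0,0,0,0,0,0.003,0],[0,0,0,0,0,0.003,0]],
])

```text
time: 9.65
ee_pos: [0.6077, 0.1682, 0.0407]
eef_rot: [0.609, 0.793, -0.0, -0.0]
ft_force: [-0.7, -0.3, 0.4]
width: 0.0003
grip_force: 0.0
```

>>> step_arm([
  [[0,0,0,0,0,0.002,0],[0,0,0,0,0,0.003,0],[0,0,0,0,0,0.003,0]],
])

```text
time: 10.02
ee_pos: [0.6077, 0.1682, 0.0377]
eef_rot: [0.609, 0.793, -0.0, -0.0]
ft_force: [0.3, 0.5, -0.1]
width: 0.0003
grip_force: 0.0
```

```bash
python3 -c "
from g import *
T=load('top2.png');S=load('sc2.png')
Ri=R.from_euler('z',-q[2])
def go(ut,us,tcp):
    for dz in (0,.03,.06,.09,.12,.15):
        h=tcp[2]+dz; a=onz(T,[ut],h)[0]-tcp; b=onz(S,[us],h)[0]-tcp
        print(dz,np.round(Ri.apply(a)*1000,1),np.round(Ri.apply(b)*1000,1))
print('c6');go((165+203/3,180+136/3),(230+(548-390)/3,270+265/3),np.array([.6475,.1746,.0788]))
print('c5');go((165+180/3,180+110/3) ,(230+(533-390)/3,290+180/3),np.array([.6461,.1784,.1908]))
print('c7');go((15+97/2,175+158/2),(0,0),np.array([.5863,.405,.1887]))
"
```

```text
c6
0 [ 16.6 -21.6  -0. ] [ 9.  20.9 -0. ]
0.03 [ 11.6 -25.5  30. ] [ 6.9 25.  30. ]
0.06 [  6.5 -29.3  60. ] [ 4.9 29.  60. ]
0.09 [  1.4 -33.1  90. ] [ 2.8 33.1 90. ]
0.12 [ -3.7 -37.  120. ] [  0.8  37.2 120. ]
0.15 [ -8.8 -40.8 150. ] [ -1.3  41.3 150. ]
c5
0 [ 14.9 -30.9  -0. ] [ 9.3 19.8 -0. ]
0.03 [  9.3 -35.1  30. ] [ 7.  24.4 30. ]
0.06 [  3.6 -39.2  60. ] [ 4.6 28.9 60. ]
0.09 [ -2.  -43.4  90. ] [ 2.3 33.4 90. ]
0.12 [ -7.7 -47.5 120. ] [ -0.  38. 120.]
0.15 [-13.3 -51.6 150. ] [ -2.4  42.5 150. ]
c7
0 [17.   6.3 -0. ] [ 549.4 -882.3   -0. ]
0.03 [11.3 -7.  30. ] [ 527.3 -853.3   30. ]
0.06 [  5.5 -20.2  60. ] [ 505.1 -824.3   60. ]
0.09 [ -0.2 -33.5  90. ] [ 482.9 -795.3   90. ]
0.12 [ -5.9 -46.7 120. ] [ 460.8 -766.3  120. ]
0.15 [-11.7 -60.  150. ] [ 438.6 -737.2  150. ]
```

```bash
python3 -c "
from g import *
a=shot('top','top4.png')['img'][:,:,::-1].copy(); b=shot('scene','sc4.png')['img'][:,:,::-1].copy(); c=cv2.imread('pics/top3.png')
f=lambda i,x,y,w,h,s: cv2.resize(i[y:y+h,x:x+w],None,fx=s,fy=s,interpolation=cv2.INTER_CUBIC)
L=f(c,10,170,80,120,5)
Rr=np.vstack([f(a,165,175,133,100,3)[:300],f(b,235,300,133,100,3)[:300]])
m=np.hstack([L,Rr]); print(m.shape); cv2.imwrite('pics/c8.png',m)"
```

```text
(600, 799, 3)
```

View pics/c8.png

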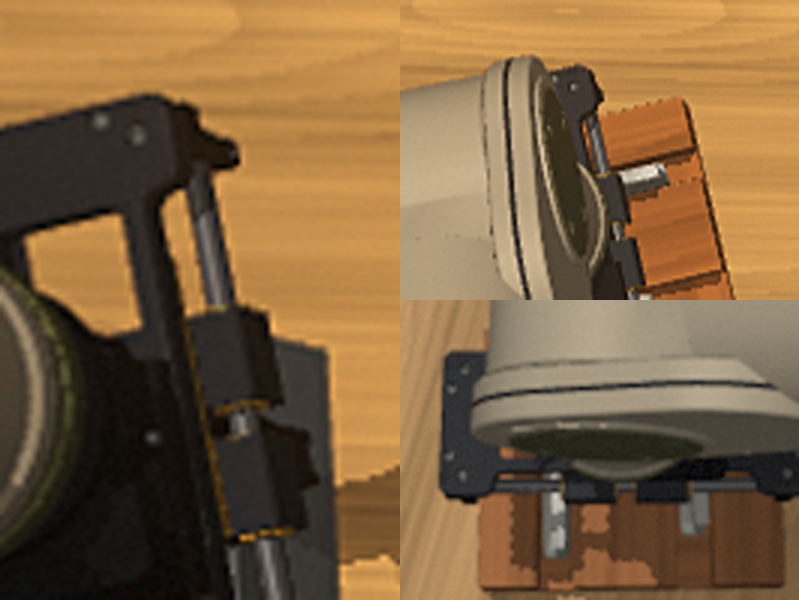

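>>> step_arm([
  [[0,0,0,0,0,0.001,0],[0,0,0,0,0,0.002,0],[0,0,0,0,0,0.002,0]],
])

```text
time: 10.5
ee_pos: [0.6077, 0.1682, 0.0357]
eef_rot: [0.609, 0.793, -0.0, -0.0]
ft_force: [-0.0, 0.2, -0.2]
width: 0.0008
grip_force: 0.0
```

>>> step_arm([
  [[0,0,0,0,0,0.001,0],[0,0,0,0,0,0.002,0],[0,0,0,0,0,0.002,0]],
])

```text
time: 10.88
ee_pos: [0.6077, 0.1682, 0.0337]
eef_rot: [0.609, 0.793, -0.0, -0.0]
ft_force: [0.6, -0.6, -0.7]
width: 0.0005
grip_force: 0.0
```

>>> step_arm([
  [[0,0,0,0,0,0.001,0],[0,0,0,0,0,0.002,0],[0,0,0,0,0,0.002,0]],
])

```text
time: 11.25
ee_pos: [0.6078, 0.1682, 0.0317]
eef_rot: [0.609, 0.793, -0.0, -0.0]
ft_force: [0.1, -0.2, 0.7]
width: 0.0005
grip_force: 0.0
```

>>> step_arm([
  [[0,0,0,0,0,0.001,0],[0,0,0,0,0,0.002,0],[0,0,0,0,0,0.003,0]],
])

```text
time: 11.62
ee_pos: [0.6078, 0.1682, 0.0288]
eef_rot: [0.609, 0.793, 0.0, -0.0]
ft_force: [-4.0, -0.9, 10.5]
width: 0.0005
grip_force: 5.5
```

>>> step_arm([
  [[0,0,0,0,0,0.001,0],[0,0,0,0,0,0.002,0],[0,0,0,0,0,0.003,0]],
])

```text
time: 12.0
ee_pos: [0.6079, 0.1682, 0.0287]
eef_rot: [0.61, 0.793, 0.0, -0.0]
ft_force: [-15.4, -4.4, 34.1]
width: 0.0003
grip_force: 17.2
```

>>> step_arm([
  [[0,0,0,0,0,0.001,0],[0,0,0,0,0,0.002,0],[0,0,0,0,0,0.003,0]],
])

```text
time: 12.38
ee_pos: [0.6079, 0.1683, 0.0285]
eef_rot: [0.61, 0.793, 0.001, -0.001]
ft_force: [-28.8, -7.0, 61.0]
width: 0.0004
grip_force: 30.8
```

>>> step_arm([
  [[0,0,0,0,0,-0.05,0],[0,0,0,0,0,-0.1,0],[0,0,0,0,0,-0.1,70],[0,0,0,0,0.02,-0.1,70],[0,0,0,0,0.04,-0.1,70],[0,0,0,0,0.04,-0.1,70],[0,0,0,0,0.04,-0.1,70],[0,0,0,0,0.04,-0.1,70]],
])

```text
time: 13.38
ee_pos: [0.6459, 0.1783, 0.1228]
eef_rot: [0.61, 0.793, -0.0, -0.0]
ft_force: [-0.8, 0.2, 0.3]
width: 0.0521
grip_force: 0.0
```

```bash
python3 -c "
from g import *
Rk,p=rackpose([.04,0,.046]); show(p,Rk*TK)"
```

```text
t 13.375 F [-0.8  0.2  0.3] j [-0.57  0.5   0.33  1.45 -0.16  1.22  0.03] row [-0.0004, -0.0002, -0.0021] [-0.0018, 0.0004, 0.0768] rows>= 1.2283547711561518
```

>>> step_arm([
  [[0,0,0,-0.002,0,0,70],[0,0,0,-0.002,0,0.025,70],[0,0,0,-0.002,0,0.05,70],[0,0,0,-0.002,0,0.065,70],[0,0,0,-0.002,0,0.077,70],[0,0,0,-0.002,0,0.077,70]],
])

```text
time: 14.12
ee_pos: [0.6466, 0.1765, 0.0453]
eef_rot: [0.609, 0.793, -0.0, -0.0]
ft_force: [-0.9, 0.4, -0.0]
width: 0.0607
grip_force: 0.0
```

>>> step_arm([
  [[0,0,0,0,0,0,30],[0,0,0,0,0,0,20],[0,0,0,0,0,0,0],[0,0,0,0,0,0,0],[0,0,0,0,0,0,0],[0,0,0,0,0,0,0],[0,0,0,0,0,0,0]],
], squeeze=40)

```text
time: 15.0
ee_pos: [0.647, 0.1765, 0.0458]
eef_rot: [0.609, 0.793, 0.0, -0.0]
ft_force: [-0.2, 0.6, -0.5]
width: 0.0077
grip_force: 40.0
```

>>> step_arm([
  [[0,0,0,0,0,-0.03,0],[0,0,0,0,0,-0.06,0],[0,0,0,0,0,-0.11,0],[0,0,0,0,0,-0.17,0],[0,0,0,0,0,-0.23,0],[0,0,0,0,0,-0.28,0],[0,0,0,0,0,-0.28,0]],
])

```text
time: 15.88
ee_pos: [0.6482, 0.1766, 0.3298]
eef_rot: [0.61, 0.793, 0.003, 0.002]
ft_force: [0.2, 0.1, -5.6]
width: 0.0077
grip_force: 40.0
```

```bash
cat >> g.py <<'E'
D=.0298
def kt(p,lean=np.radians(29.7),hyp='A'):
    Rs,o=seatpose(lean); K=o+Rs.apply(p); Rt=Rs*TK
    return (K-Rt.apply([0,0,D]) if hyp=='A' else K-[0,0,.033]*np.ones(3)-Rt.apply([0,0,D+.033])),Rt
E
python3 -c "
from g import *
p,Rt=kt([0,-.2,.09]); print(p); show(p,Rt); print(readout.read_state()['ee_pos'],readout.read_state()['ft_force'])"
```

```text
[ 0.53959825 -0.3327663   0.25859553]
t 15.875 F [ 0.2  0.1 -5.6] j [-0.57  0.42  0.36  1.13 -0.15  1.61  0.02] row [-0.5068, -0.0928, 0.3441] [-0.4644, -0.2362, 0.0696] rows>= 8.409879187728267
[0.64817939 0.17655914 0.32980954] [ 0.20462849  0.10538825 -5.59706512]
```

>>> step_arm([
  [[0,0,0,-0.05,-0.025,0,0],[-0.1,-0.02,0.07,-0.1,-0.05,0,0],[-0.2,-0.04,0.14,-0.15,-0.08,0,0],[-0.3,-0.06,0.21,-0.2,-0.105,0,0],[-0.4,-0.08,0.28,-0.25,-0.13,0,0],[-0.507,-0.093,0.344,-0.31,-0.16,0,0],[-0.507,-0.093,0.344,-0.36,-0.185,0,0],[-0.507,-0.093,0.344,-0.41,-0.21,0,0],[-0.507,-0.093,0.344,-0.464,-0.236,0,0],[-0.507,-0.093,0.344,-0.464,-0.236,0.04,0],[-0.507,-0.093,0.344,-0.464,-0.236,0.07,0],[-0.507,-0.093,0.344,-0.464,-0.236,0.07,0],[-0.507,-0.093,0.344,-0.464,-0.236,0.07,0]],
])

```text
time: 17.5
ee_pos: [0.5382, -0.3324, 0.2562]
eef_rot: [0.715, 0.652, 0.17, 0.188]
ft_force: [-0.2, -0.2, -4.4]
width: 0.0078
grip_force: 40.0
```

```bash
python3 -c "
from g import *
p,Rt=kt([0,-.2,.09]); show(p,Rt)
a=shot('top','top5.png'); b=shot('scene','sc5.png')
s=readout.read_state(); Rt=R.from_quat(s['eef_rot']); Rk=Rt*TK.inv(); t=s['ee_pos']
# knife +y end section outline and hypotheses
sec=np.array([[-.004,.055,.0],[.011,.055,0],[.011,.055,.012],[.004,.055,.012],[.004,.055,.06],[-.004,.055,.06]])
for n in 'AB':
    o=t+Rt.apply([0,0,D]) if n=='A' else t+[0,0,.033]+Rt.apply([0,0,D+.033])
    P=o+Rk.apply(sec)
    for c,f in ((a,'top'),(b,'scene')): print(n,f,np.round(proj(c,P)).astype(int).tolist())
for f,o in (('top5','top0'),('sc5','scene0')):
    i=cv2.imread('pics/%s.png'%f).astype(int); j=cv2.imread('pics/%s.png'%o).astype(int)
    m=np.abs(i-j).sum(2)>60; yy,xx=np.nonzero(m); print(f,xx.min(),xx.max(),yy.min(),yy.max())
"
```

```text
t 17.5 F [-0.2 -0.2 -4.4] j [-0.39 -0.06  1.    1.87 -0.26  0.86  0.66] row [-0.0057, 0.0022, 0.0018] [-0.0002, 0.0024, -0.0015] rows>= 0.04500343537794128
A top [[498, 293], [500, 284], [502, 288], [501, 292], [509, 308], [507, 313]]
A scene [[408, 83], [401, 79], [406, 76], [409, 78], [427, 66], [431, 69]]
B top [[500, 282], [502, 274], [504, 277], [503, 281], [511, 297], [509, 302]]
B scene [[399, 79], [392, 74], [397, 71], [400, 74], [418, 61], [421, 64]]
top5 0 639 229 479
sc5 282 639 0 389
```

```bash
cat >> h.py <<'E'
def amap(f,x0,x1,y0,y1,st=1):
    i=cv2.imread('pics/'+f).astype(int)
    print('u',x0,'..',x1)
    for v in range(y0,y1,st):
        print(v,''.join('.' if (p.max()-p.min())>45 else ('#' if p.mean()>120 else ('+' if p.mean()>75 else 'x')) for p in i[v,x0:x1:1]))
E
python3 -c "
from h import *
amap('top5.png',470,535,262,325); amap('sc5.png',375,445,50,105)"
```

```text
u 470 .. 535
262 .................................................................
263 .................................................................
264 .................................................................
265 .................................................................
266 .................................................................
267 .................................................................
268 .................................................................
269 .................................................................
270 .................................................................
271 .................................................................
272 .................................................................
273 .................................................................
274 .................................................................
275 .................................................................
276 .................................................................
277 .................................
[... 6710 characters left out ...]
.............................
96 ......................................................................
97 ......................................................................
98 ......................................................................
99 ......................................................................
100 ......................................................................
101 ......................................................................
102 ......................................................................
103 ......................................................................
104 ......................................................................
```

```bash
python3 -c "
from g import *
L=np.radians(29.4)
for y,z in ((-.2,.04),(-.145,.0012)):
    p,Rt=kt([0,y,z],L); show(p,Rt)
Rs,o=seatpose(L); print(Rs.as_matrix().round(3).tolist())"
```

```text
t 17.6 F [-0.6 -0.4 -4.1] j [-0.39 -0.06  1.    1.87 -0.26  0.86  0.66] row [0.0012, 0.0024, 0.0019] [0.0001, 0.0023, 0.0491] rows>= 0.7867779685739423
t 17.6 F [-0.6 -0.4 -4.1] j [-0.39 -0.06  1.    1.87 -0.26  0.86  0.66] row [0.0012, 0.0024, 0.0019] [0.0552, 0.0024, 0.0878] rows>= 1.6599150849873032
[[0.867, 0.093, -0.489], [-0.081, 0.996, 0.045], [0.491, -0.0, 0.871]]
```

>>> step_arm([
  [[0.001,0.002,0.002,0,0.002,0.03,0],[0.001,0.002,0.002,0,0.002,0.06,0],[0.001,0.002,0.002,0,0.002,0.088,0],[0.001,0.002,0.002,0.03,0.002,0.088,0],[0.001,0.002,0.002,0.053,0.002,0.088,0],[0.001,0.002,0.002,0.053,0.002,0.088,0],[0.001,0.002,0.002,0.053,0.002,0.088,0]],
])

```text
time: 18.48
ee_pos: [0.5883, -0.2845, 0.1809]
eef_rot: [0.715, 0.651, 0.171, 0.188]
ft_force: [0.5, 0.4, -5.0]
width: 0.0072
grip_force: 40.0
```

```bash
cat >> g.py <<'E'
LN=np.radians(29.4)
def now():
    s=readout.read_state(); Rs,o=seatpose(LN); Rt=R.from_quat(s['eef_rot']); K=s['ee_pos']+Rt.apply([0,0,D])
    print('t',round(s['time'],2),'knife in seat mm',np.round(Rs.inv().apply(K-o)*1000,1),'rot',np.round((Rs.inv()*Rt*TK.inv()).as_rotvec(),4),'F seat',np.round(Rs.inv().apply(s['ft_force']),1),'M seat',np.round(Rs.inv().apply(s['torque']),2))
E
python3 -c "
from g import *
now()
a=shot('top','top6.png'); b=shot('scene','sc6.png')
s=readout.read_state(); Rt=R.from_quat(s['eef_rot']); Rk=Rt*TK.inv(); t=s['ee_pos']
sec=np.array([[-.004,.055,.0],[.011,.055,0],[.011,.055,.012],[.004,.055,.012],[.004,.055,.06],[-.004,.055,.06]])
P=t+Rt.apply([0,0,D])+Rk.apply(sec)
Rs,o=seatpose(LN); Q=o+Rs.apply(np.array([[-.006,-.068,.036],[.006,-.068,.036],[-.006,.05,.036],[.006,.05,.036]]))
for c,f in ((a,'top'),(b,'scene')): print(f,np.round(proj(c,P),1).tolist(),np.round(proj(c,Q),1).tolist())
amap('top6.png',425,485,255,305); amap('sc6.png',350,405,105,160)"
```

```text
t 18.48 knife in seat mm [  -0.6 -147.4    0.7] rot [-0.0001 -0.0003 -0.0001] F seat [-2.   0.5 -4.6] M seat [-0.13  1.17  0.02]
top [[455.0, 263.3], [456.8, 255.3], [458.0, 258.3], [457.1, 262.1], [462.1, 275.1], [461.1, 279.6]] [[443.0, 271.4], [444.4, 264.8], [370.8, 262.9], [371.8, 256.3]]
scene [[369.6, 125.3], [363.0, 121.0], [366.6, 118.7], [369.7, 120.8], [385.0, 111.4], [388.7, 113.8]] [[376.6, 130.8], [371.2, 127.3], [354.9, 189.4], [349.1, 185.9]]
u 425 .. 485
255 ###########################xxxxxxx+#####....................
256 ##########################+xxxx+#########...................
257 ##########################+xxxx+##############..............
258 ##########################xxx+x+######################......
259 ##########################xxxxx+############################
260 ##########################xxxxx+############################
261 ##########################xxxxx#############################
262 #########################+xxxx++############################
263 #########################+xxxx++####++######################
264 ++++#####################xxxxxx+###
[... 5238 characters left out ...]
++########+++xxx++++++++++..............
149 #############++++########+++xxx++++++++++..............
150 #############++++########+++xxx+++++++++...............
151 ############+++++#######+++++x++++++++++...............
152 ############++++########++++++++++++++++...............
153 ############++++#######++++++++++++++++................
154 ###########++++########++++++++++++++++................
155 ###########++++########++++++++++++++++................
156 ###########+++########++++++++++++++++.................
157 ##########++++########++++++++++++++++.................
158 ##########++++########++++++++++++++++.................
159 #########+++++#######++++++++++++++++..................
```

>>> step_arm([
  [[0,0,0,0,0.0005,-0.0005,0],[0,0,0,0.008,0.0005,-0.0005,0],[0,0,0,0.014,0.0005,-0.0005,0],[0,0,0,0.02,0.0005,-0.0005,0],[0,0,0,0.026,0.0005,-0.0005,0],[0,0,0,0.03,0.0005,-0.0005,0]],
])

```text
time: 19.32
ee_pos: [0.591, -0.2549, 0.1815]
eef_rot: [0.715, 0.651, 0.171, 0.188]
ft_force: [-2.3, -1.4, -0.5]
width: 0.0075
grip_force: 40.0
```

```bash
python3 -c "
from g import *
now()"
```

```text
t 19.32 knife in seat mm [  -0.3 -117.8    1.2] rot [-0.0011 -0.0003 -0.0011] F seat [-2.2 -1.6  0.7] M seat [-0.05  1.24  0.06]
```

>>> step_arm([
  [[0,0,0,0.008,0.0002,-0.0003,0],[0,0,0,0.016,0.0002,-0.0003,0],[0,0,0,0.024,0.0002,-0.0003,0],[0,0,0,0.032,0.0002,-0.0003,0],[0,0,0,0.04,0.0002,-0.0003,0]],
])

```text
time: 19.95
ee_pos: [0.5948, -0.2142, 0.1815]
eef_rot: [0.715, 0.651, 0.171, 0.187]
ft_force: [-2.8, -1.4, 0.2]
width: 0.0078
grip_force: 40.0
```

```bash
python3 -c "
from g import *
now()"
```

```text
t 19.95 knife in seat mm [ -0.3 -76.9   1.3] rot [ 0.0001  0.0004 -0.001 ] F seat [-2.2 -1.6  1.5] M seat [-0.05  1.15 -0.01]
```

Sliding nicely with low forces.

>>> step_arm([
  [[0,0,0,0.01,0.0002,-0.0003,0],[0,0,0,0.02,0.0002,-0.0003,0],[0,0,0,0.03,0.0002,-0.0003,0],[0,0,0,0.04,0.0002,-0.0003,0],[0,0,0,0.05,0.0002,-0.0003,0],[0,0,0,0.058,0.0002,-0.0003,0]],
])

```text
time: 20.7
ee_pos: [0.6, -0.1561, 0.1816]
eef_rot: [0.715, 0.651, 0.171, 0.187]
ft_force: [-1.3, -0.8, -2.3]
width: 0.0078
grip_force: 40.0
```

```bash
python3 -c "
from g import *
now()"
```

```text
t 20.7 knife in seat mm [ -0.5 -18.5   1.4] rot [ 0.0004  0.001  -0.0007] F seat [-2.2 -0.9 -1.4] M seat [-0.06  1.15  0.05]
```

>>> step_arm([
  [[0,0,0,0.006,0.0004,0,0],[0,0,0,0.012,0.0004,0,0],[0,0,0,0.014,0.0004,0,0],[0,0,0,0.016,0.0004,0,0],[0,0,0,0.016,0.0004,0,0]],
])

```text
time: 21.32
ee_pos: [0.6019, -0.1407, 0.1816]
eef_rot: [0.715, 0.651, 0.171, 0.187]
ft_force: [-0.9, -0.6, -0.6]
width: 0.0077
grip_force: 40.0
```

>>> step_arm([
  [[0,0,0,0.001,0,0,0],[0,0,0,0.002,0,0,0],[0,0,0,0.002,0,0,0]],
])

```text
time: 21.7
ee_pos: [0.6018, -0.1404, 0.1816]
eef_rot: [0.716, 0.651, 0.17, 0.188]
ft_force: [-3.2, -5.1, 0.9]
width: 0.0075
grip_force: 40.0
```

```bash
python3 -c "
from g import *
now()"
```

```text
t 21.7 knife in seat mm [-0.2 -2.8  1.3] rot [-0.0019  0.0011 -0.0017] F seat [-1.9 -5.3  2.1] M seat [-1.12  1.11  0.09]
```

>>> step_arm([
  [[0,0,0,0.001,0,0,0],[0,0,0,0.002,0,0,0],[0,0,0,0.003,0,0,0],[0,0,0,0.003,0,0,0]],
])

```text
time: 22.2
ee_pos: [0.6017, -0.1402, 0.1817]
eef_rot: [0.717, 0.65, 0.169, 0.188]
ft_force: [-4.0, -14.4, -0.2]
width: 0.0076
grip_force: 40.0
```

```bash
python3 -c "
from g import *
now()"
```

```text
t 22.2 knife in seat mm [-0.3 -2.7  1.4] rot [-0.0049  0.001  -0.0038] F seat [ -2.4 -14.7   1.1] M seat [-3.19  1.16 -0.02]
```

>>> step_arm([
  [[0,0,0,-0.003,0,0,0],[0,0,0,-0.003,0,0,25],[0,0,0,-0.003,0,0,30],[0,0,0,-0.003,0,0,30],[0,0,0,-0.003,0,0,30]],
])

```text
time: 22.82
ee_pos: [0.6023, -0.1385, 0.1818]
eef_rot: [0.715, 0.652, 0.171, 0.187]
ft_force: [0.1, -0.5, -1.1]
width: 0.0257
grip_force: 0.0
```

```bash
python3 -c "
from g import *
now(); print(readout.read_state()['width'])"
```

```text
t 22.82 knife in seat mm [ 0.2 -0.7  1.3] rot [ 0.0002  0.0007 -0.    ] F seat [-0.4 -0.5 -1. ] M seat [-0.09  0.66  0.05]
0.025667147602932174
```

>>> step_arm([
  [[0,0,0,0,0,-0.02,30],[0,0,0,0,0,-0.05,30],[0,0,0,0,0,-0.1,30],[0,0,0,0,0,-0.15,30],[0,0,0,0,-0.05,-0.18,30],[0,0,0,0,-0.1,-0.2,30],[0,0,0,0,-0.15,-0.2,30],[0,0,0,0,-0.15,-0.2,30],[0,0,0,0,-0.15,-0.2,30]],
])

```text
time: 23.95
ee_pos: [0.4299, -0.1229, 0.3048]
eef_rot: [0.711, 0.658, 0.171, 0.181]
ft_force: [0.3, 0.3, 0.6]
width: 0.0261
grip_force: 0.0
```

```bash
python3 -c "
from g import *
a=shot('top','top7.png'); b=shot('scene','sc7.png')
Rs,o=seatpose(LN)
P=o+Rs.apply(np.array([[0,-.055,.058],[0,.055,.058],[0,-.055,.036],[-.004,-.055,.06],[0,-.075,.036]]))
for c,f in ((a,'top'),(b,'scene')): print(f,np.round(proj(c,P),1).tolist())
for f,g in (('top7','top0'),('sc7','scene0')):
    i=cv2.imread('pics/%s.png'%f).astype(int); j=cv2.imread('pics/%s.png'%g).astype(int)
    x,y,w,h=(175,200,114,125) if 'top' in f else (255,300,114,107)
    m=np.abs(i-j).sum(2)>60; print('rack diff',m[y:y+h,x:x+w].sum())
    x0,x1,y0,y1=(360,455,245,290) if 'top' in f else (330,400,105,190)
    for v in range(y0,y1): print(v,''.join('#' if t else '.' for t in m[v,x0:x1]))
"
```

```text
top [[437.5, 273.2], [368.5, 265.1], [435.7, 267.2], [437.2, 276.0], [448.0, 268.6]]
scene [[378.7, 131.2], [358.0, 187.2], [371.6, 135.3], [381.2, 132.1], [375.2, 125.7]]
rack diff 717
245 ...............................................................................................
246 ...............................................................................................
247 ...............................................................................................
248 ...............................................................................................
249 ...............................................................................................
250 ...............................................................................................
251 ...............................................................................................
252 ...............................................................................................
253 ...............................................................................................
254 ..........
[... 9274 characters left out ...]
.........................
181 .......................##....#######..................................
182 .......................##....######...................................
183 .......................##...#######...................................
184 ....................#.##....#######...................................
185 ......................#....########...................................
186 .....................##....########...................................
187 ............................######....................................
188 .........................###..####....................................
189 .........................######.......................................
```

```bash
python3 -c "
from h import *
for f,g,b in (('top7','top0',(204,254,270,292)),('sc7','scene0',(325,343,328,382))):
    d=np.abs(cv2.imread('pics/%s.png'%f).astype(int)-cv2.imread('pics/%s.png'%g)).sum(2)>60
    print(d[b[2]:b[3],b[0]:b[1]].sum())
s=readout.read_state(); print(s['time'],s['ft_force'])
"
```

```text
0
0
24.05 [-0.22168847 -0.3010044   0.60729064]
```

```bash
python3 -c "
from bench import r
print(r.close_job())"
```

```text
the job is handed in; nothing more can be done
None
```

The long knife is home against the stop flange in the cutterhead pocket and released, the short knife never moved in the rack, and I handed the job in at about 24 s; the hand-in call gave no verdict.

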